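# Slide the wide scraper home in its shadow tray

## Robot

A 6-joint arm with a two-finger parallel gripper is mounted at the origin on the work surface. World frame = base frame: x ahead of the robot, y to its left, z up, the work surface at z = 0. Lengths are in m, angles in rad, forces in N, time in s.
With the tool pointing down it reaches from about 0.275 to 0.85 m from the base axis. Payload 19 kg.
Tool frame: the origin (TCP) lies midway between the tips of the shut fingers; the grasp point (between the pads) lies 19 mm behind it; z points along the fingers, y is the line along which they close (so a half turn about z gives the same grasp; the last joint's range is limited). The gripper opens to 85 mm and grips with 20 to 120 N. Pads are 22 mm wide; open, the fingers measure 114 mm over their backs; the gripper's body (76 mm by 85 mm) begins 54 mm behind the grasp point. The pads swing forward as they close: fully open they stand 13 mm farther back than shut.
Start: joints at [1.007, 0.15, 1.437, -0, 1.554, -0.134], TCP at [0.24, 0.523, 0.231] pointing down, gripper open.
Joint ranges: [-2.8, 2.8], [-0.68, 2.1], [0.12, 2.68], [-1.39, 4.53], [0.16, 2.79], [-2.81, 2.81]. Speed limits (rad/s): [1.89, 1.89, 2.22, 3.01, 3.01, 3.01].

## Interface

Orientations are given as a rotation vector (axis times angle).
In Python, from bench import bot gives the robot as it stands. Calls block until the motion is done:
- bot.reach(position, orientation): joint-space move of the TCP to a pose.
- bot.servo_line(position, orientation=None, rate=0.15, max_force=None): straight line of the TCP; orientation=None keeps the orientation; rate is the mean speed in m/s. With max_force (N) it stops when the force on the tool has changed by that much, and returns True; else False.
- bot.goto_joints(angles): joint-space move.
- bot.ungrasp() and bot.close_gripper(): open the fingers fully, or close them until they stop; the grip force is fixed at half the most.
- bot.sleep(seconds).
- bot.ik(position, orientation): joint angles nearest the present ones, or None.
- bot.get_state(): the state.
- bot.snapshot(name): name is "scene" or "side" or "wrist"; returns (picture, depth): 400x640x3 uint8, red, green, blue; 400x640 float32, m along the optical axis (not along the pixel's ray), 0 where there is no reading.
- bot.camera_model(name): a dict with "fx", "fy", "cx", "cy" (pixels), "origin" and "orientation" of the camera in the world. Camera axes: x right, y up, looking along -z (the intrinsics and any distortion apply to the point x, -y, -z); pixel columns grow to the right and rows downward; lengths in m; the calibration is good to about 2 mm. A picture is of the moment at which its call begins: read the wrist's pose just before it. camera_model takes no time and is no camera call; for the wrist camera it gives the pose at the moment of the call.
A pose or a line that the arm cannot do raises bot.IKError and nothing moves.
- bot.hand_in(): hands the job in; it is judged then, once.
The state is a dict: "t": time; "q": joint angles; "joint_vel": joint speeds; "effort": joint torques, N m; "tcp_pos": TCP position; "eef_rot": TCP orientation; "wrist_force": force on the tool from outside, world axes, zero at the start; "moment": the same for the moment, N m; "gripper_width": finger opening in m; "grip_force": force on a finger pad.
Only numpy, scipy, OpenCV 4.12 (cv2) and the standard library are available. Lean on these libraries where they do the work, as an engineer would, in place of code of your own. Each camera call takes 0.05 s, during which the arm holds its last target. There are 200 camera calls.

## Task

The wide scraper has been left askew on the open deck of its shadow tray. Slide it into its pocket without lifting it off the tray: blade edge first under the metal lip, then press its wooden back bar down past the spring catch until it lies flat and fully home on the yellow pocket floor. Leave the caliper, the pigment jar and the resin crystal where they are, and let go of everything at the end.

Things in the scene. Friction and masses are not known exactly. Their poses are not given: they have to be found in the camera images.
- tray: Fixed shadow tray, 266 x 244 mm, black over yellow pocket floors. Origin on the bench under the middle of the pocket's rear step; x points from step to lip (away from the robot), y along the pocket, z up. Deck: x -140 to 0, y +-122 mm, top 16 mm above the bench. Scraper pocket: x 0 to 68, y +-77.5 mm, floor 8 mm above the bench. Caliper pocket beyond the lip.
- lip (a point): Middle of the free edge of the aluminium lip over the pocket's far end, on its underside: tray x = 56, y = 0, 17 mm above the bench. The lip is 3 mm thick, covers x 56 to 68 mm (the pocket's far wall), y +-62 mm. Axes as the tray's.
- guide (a point): Point midway between the two guide rails, at the step, deck height (tray x = 0, y = 0, z = 16 mm). The rails stand 7 mm above the deck along the pocket's two ends, x 0 to 56 mm, inner faces at y = +-77.5 mm; from x = -14 to 0 they flare outwards by about 7 mm each as a lead-in. Axes as the tray's.
- scraper: Loose scraper, about 0.3 kg, 64 mm deep (x), 150 mm wide (y): 5 mm steel blade, 42 mm deep, and along its whole rear a pale wooden back bar 22 mm deep, 18 mm tall. Flat underside. Origin on the underside at the outline's centre; x points to the blade edge, z up. Starts flat on the deck, blade towards the pocket. Home: tray x about 36, y 0, z 8 mm. Centre of mass 5 to 12 mm ahead of the origin.
- scraper_back (a point): Centre of the wooden back bar, half-way up (9 mm above the underside, 21 mm behind the scraper's origin; its rear face is 32 mm behind the origin). Axes as the scraper's.
- scraper_edge (a point): Middle of the blade's front edge, half-way up the 5 mm blade (32 mm ahead of the scraper's origin). Pushed over the step, the blade tips onto the pocket floor by itself; the bar rides on the deck until the edge is close to the far wall. Axes as the scraper's.
- catch (a joint): Spring catch in the middle of the step: a smooth steel roller, 12 mm diameter, 60 mm long, top flush with the deck, sticking 5.5 mm out over the pocket. Value = metres pushed back (0 = out, at most 0.006; 0.001 to 0.002 with the scraper home). The bar's weight does not pass it: pressing the bar down takes roughly 5 to 10 N.
- caliper: Steel caliper, 150 mm long, lying in its own pocket of the tray beyond the lip. Leave alone. Origin at its underside.
- jar: Blue pigment jar with white cap, 60 mm in diameter, 85 mm tall, standing beside the tray. Leave alone. Origin at its underside.
- crystal: Six-sided pointed amber resin crystal, about 68 mm across, 118 mm tall, standing at the other side of the tray. Leave alone. Origin at its underside.
There are look-alikes about, which are no part of the job. Several things have the shape of the scraper; the one meant has the colours described above.

How it is judged:
At the end, for the whole second after the job is handed in: The scraper rests still, right way up, flat (0.04 rad) on the pocket floor and square to the tray (0.06 rad): blade edge under the lip (at least 62 mm beyond the step), back bar pressed past the catch to within about 2 mm of its lowest position; caliper, jar and crystal undisturbed (x of scraper_edge in the frame of tray above 0.062 m and z of scraper_edge in the frame of tray below 0.0125 m and z of scraper_back in the frame of tray below 0.0188 m and x of scraper_back in the frame of tray above 0.01 m and angle between scraper's own z axis and vertical below 0.04 rad and angle between the x axis of scraper and the x axis of tray, either way round below 0.06 rad and linear speed of scraper below 0.01 m/s); the robot touches nothing.
It fails at once if the scraper is lifted off the tray (its back bar or blade edge more than 25 mm above where it lies on the deck) (z of scraper_back in the frame of tray above 0.05 m or z of scraper_edge in the frame of tray above 0.0435 m).
It fails at once if the caliper, jar or crystal is moved by more than 15 mm or toppled (distance of any of caliper, jar, crystal from where it was at the start of the episode above 0.015 m or angle between any of jar, crystal's own z axis and vertical above 0.3 rad).
It also fails if it takes over 61 s, if anything falls off the work surface, if the arm or the gripper's body presses on something with over 40 N, if the wrist force passes 120 N, or if a joint passes its speed limit or range.

## Working session

There is one attempt and no reset: what is moved stays moved. The work goes in short steps, each a Python script; the robot and the scene stay as the last script left them, time stands still between calls to the robot, and variables do not carry over. Pictures are saved under pics/ and viewed, at most 10 in all, crops included, and the job is handed in when it is done.

```bash
mkdir -p pics
cat > h.py <<'E'
import numpy as np, cv2
from scipy.spatial.transform import Rotation as R
from bench import bot
def world(cam,u,v,z):
    "ray through pixel onto plane z"
    o=np.array(cam["origin"]);q=np.array(cam["orientation"])
    M=q if q.shape==(3,3) else (R.from_rotvec(q).as_matrix() if q.size==3 else R.from_quat(q).as_matrix())
    d=M@np.array([(u-cam["cx"])/cam["fx"],-(v-cam["cy"])/cam["fy"],-1])
    return o+d*(z-o[2])/d[2]
def save(n,p): cv2.imwrite(f"pics/{n}.png",p[:,:,::-1])
E
python3 - <<'E'
from h import *
for n in("scene","wrist"):
    print(n,bot.camera_model(n)); p,d=bot.snapshot(n); save(n+"0",p); np.savez(n+"0",p=p,d=d)
print(bot.get_state())
E
```

```text
scene {'fx': 498.90255031843674, 'fy': 498.90255031843674, 'cx': 316.4394527993316, 'cy': 205.00923570831213, 'origin': array([1.34910615, 0.41185685, 1.10716678]), 'orientation': array([0.43909419, 0.67288983, 1.93529401])}
wrist {'fx': 275.75108782305597, 'fy': 275.75108782305597, 'cx': 321.01436993795704, 'cy': 197.09851185346642, 'origin': array([0.17602505, 0.5522255 , 0.37361606]), 'orientation': array([-0.24612991, -0.15739584,  1.13528999])}
{'t': 0.1, 'q': array([ 1.00702102e+00,  1.50915701e-01,  1.43793844e+00,  1.77685381e-05,
        1.55378311e+00, -1.34032903e-01]), 'joint_vel': array([-0.00020676, -0.0030193 , -0.00212061,  0.00087086, -0.00053416,
       -0.00087982]), 'effort': array([ 5.51305100e-03, -7.14374113e+01, -5.71795177e+01, -1.22538104e-04,
        7.20273267e-03, -7.91172653e-06]), 'tcp_pos': array([0.2394829 , 0.5225244 , 0.23076159]), 'eef_rot': array([-6.69776083e-01, -3.06898249e+00,  1.53224850e-03]), 'wrist_force': array([0.44861836, 0.20354779, 0.48654948]), 'moment': array([-0.02561523, -0.0109792 , -0.00921991]), 'grip_force': 0.0, 'gripper_width': 0.08520211664800714}
```

View pics/scene0.png

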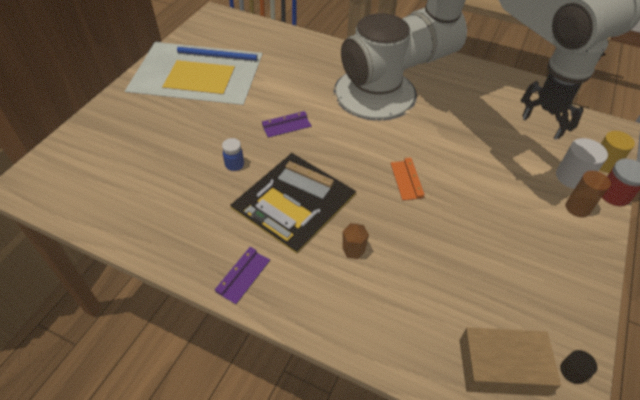

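View pics/wrist0.png

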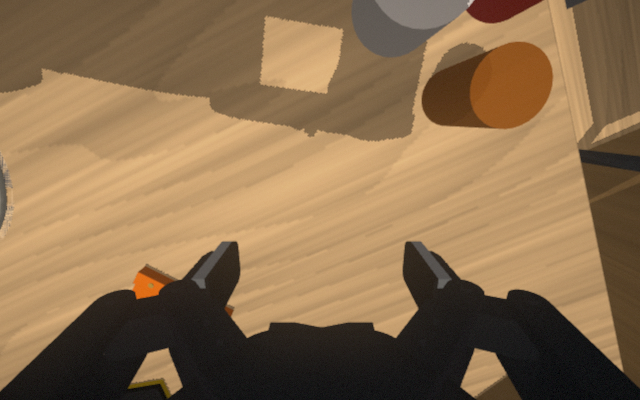

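The scene view shows the black tray (corners about (292,154), (355,190), (297,247), (233,205)). The scraper lies on its deck near (305,180) and the pocket is at (285,208). The jar is at (233,155) and the crystal at (355,240). The wrist view doesn't cover the tray.

Run:
```python
from h import *
c=bot.camera_model("scene")
for u,v in[(292,154),(355,190),(297,247),(233,205)]: print("corner",world(c,u,v,.016))
for u,v in[(292,164),(333,181)]: print("bar",world(c,u,v,.034))
print("jar",world(c,232,143,.085),"crys",world(c,355,255,0))
s=bot.get_state();w=bot.camera_model("wrist")
T=R.from_rotvec(s["eef_rot"]);C=R.from_rotvec(w["orientation"])
print(T.as_matrix(),T.inv().apply(w["origin"]-s["tcp_pos"]),(T.inv()*C).as_matrix())
```

```text
corner [ 0.40639378 -0.11136074  0.016     ]
corner [0.45401436 0.11791344 0.016     ]
corner [0.70339183 0.05835017 0.016     ]
corner [ 0.65697062 -0.16675326  0.016     ]
bar [ 0.45854972 -0.08363721  0.034     ]
bar [0.46558078 0.05275941 0.034     ]
jar [ 0.50419926 -0.25524119  0.085     ] crys [0.64878415 0.20190829 0.        ]
[[-9.09072930e-01  4.16636627e-01 -5.73224472e-04]
 [ 4.16636992e-01  9.09072524e-01 -8.73437411e-04]
 [ 1.57196601e-04 -1.03284483e-03 -9.99999454e-01]] [ 0.07008372  0.00042155 -0.14289627] [[ 1.76774680e-03  9.61943972e-01  2.73241049e-01]
 [ 9.99998338e-01 -1.57847532e-03 -9.12524114e-04]
 [-4.46492819e-04  2.73242208e-01 -9.61945163e-01]]
```

```bash
cat >> h.py <<'E'
def rot(yaw):
    "tool down, tool x at the given yaw"
    c,s=np.cos(yaw),np.sin(yaw)
    return R.from_matrix(np.array([[c,s,0],[s,-c,0],[0,0,-1.]])).as_rotvec()
E
python3 - <<'E'
from h import *
bot.reach([0.38,0.02,0.27],rot(-0.22))
w=bot.camera_model("wrist");p,d=bot.snapshot("wrist");save("w1",p);np.savez("w1",p=p,d=d,o=w["origin"],r=w["orientation"])
print(bot.get_state()["t"],bot.get_state()["q"])
E
```

```text
2.0417 [-1.49485889e-01 -2.77391027e-01  1.76249070e+00  7.59114212e-05
  1.65668923e+00  1.63955173e+00]
```

View pics/w1.png

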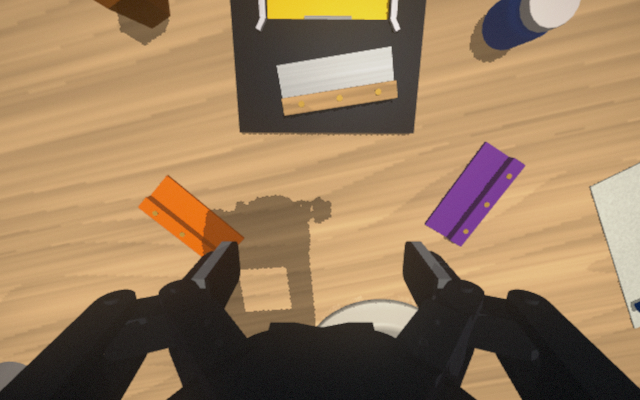

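The view shows the tray's near edge at row 132 (cols 240–414), the scraper at (337,80) and the rail flares at (262,25) and (395,27). I'll move forward to see the whole tray.

Run:
```python
from h import *
bot.reach([0.46,-0.005,0.27],rot(-0.22))
w=bot.camera_model("wrist");p,d=bot.snapshot("wrist");save("w2",p);np.savez("w2",p=p,d=d,o=w["origin"],r=w["orientation"])
```

```text
(no output)
```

View pics/w2.png

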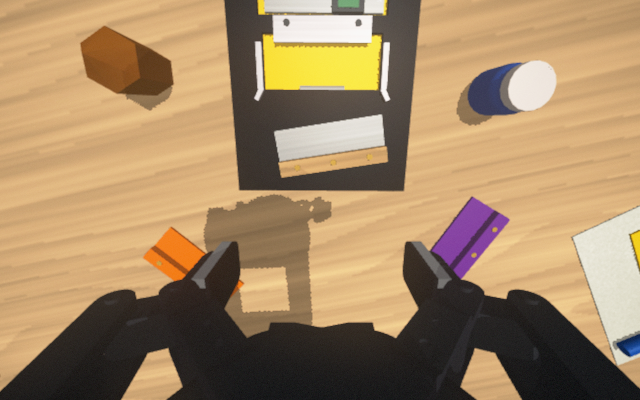

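```bash
cat > meas.py <<'E'
from h import *
def meas(f):
    D=np.load(f+".npz");p=D["p"];c=dict(bot.camera_model("wrist"),origin=D["o"],orientation=D["r"])
    hsv=cv2.cvtColor(p,cv2.COLOR_RGB2HSV);g=p.max(2)
    def line(pts,z):
        P=np.array([world(c,u,v,z)[:2] for u,v in pts]);a,b,x,y=cv2.fitLine(P.astype(np.float32),cv2.DIST_HUBER,0,.001,.001).ravel()
        return np.array([x,y]),np.array([a,b])
    blk=(g<75)
    L,Rr=[],[]
    for v in range(8,180,4):
        xs=np.where(blk[v,200:440])[0]+200; L.append((xs[0]-.5,v));Rr.append((xs[-1]+.5,v))
    N=[(u,np.where(blk[150:197,u])[0][-1]+150.5) for u in range(245,400,4)]
    l,r,n=line(L,.016),line(Rr,.016),line(N,.016)
    yaw=[np.arctan2(*(d[::-1]*np.sign(d[0]))) for _,d in(l,r)]; nd=n[1]*np.sign(n[1][1]); yaw.append(np.arctan2(-nd[0],nd[1]))
    t=np.mean(yaw);ex=np.array([np.cos(t),np.sin(t)]);ey=np.array([-ex[1],ex[0]])
    yl,yr=l[0]@ey,r[0]@ey
    y0=(yl+yr)/2
    x0=n[0]@ex+.14
    # step line from yellow
    yel=(hsv[...,0]>22)&(hsv[...,0]<35)&(hsv[...,1]>180)&(g>150)
    S=[(u,np.where(yel[30:110,u])[0][-1]+30.5) for u in list(range(270,292,3))+list(range(350,374,3))]
    s=line(S,.016)
    print("yaws",yaw,"width",yl-yr,"x0 near",x0,"x0 step",s[0]@ex)
    x0=s[0]@ex
    o=x0*ex+y0*ey
    # scraper
    m=np.zeros(g.shape,np.uint8);m[102:186,255:398]=(g[102:186,255:398]>95)
    q=cv2.minAreaRect(max(cv2.findContours(m,0,1)[0],key=cv2.contourArea));print("rect",q)
    cols=np.arange(285,380,4)
    B=line([(u,np.where(m[:,u])[0][-1]+.5) for u in cols],.034); F=line([(u,np.where(m[:,u])[0][0]-.5) for u in cols],.021)
    for k,e in(("bar",B),("edge",F)):
        d=e[1]*np.sign(e[1][1]); print(k,"yaw rel",np.arctan2(-d[0],d[1])-t)
    d=B[1]*np.sign(B[1][1]); sy=np.arctan2(-d[0],d[1]); sx=np.array([np.cos(sy),np.sin(sy)]);syv=np.array([-sx[1],sx[0]])
    # lateral: extreme pixels of bar rear corners
    ys,xs=np.where(m>0); il=xs.argmin(); 
    k=xs<300; cl=[(u,v) for u,v in zip(xs,ys)]
    W=np.array([world(c,u,v,.034)[:2]@syv for u,v in cl if True])
    bar=np.array([abs((world(c,u,v,.034)[:2]-B[0])@sx-.008)<.005 for u,v in cl])
    lo,hi=W[bar].min(),W[bar].max();print("bar width",hi-lo,"depth",(F[0]-B[0])@sx)
    ctr=((B[0]@sx)+.032)*sx+(lo+hi)/2*syv
    print("tray",o,t,"scraper",ctr,sy,"in tray",(ctr-o)@ex,(ctr-o)@ey,sy-t)
    return o,t,ctr,sy
if __name__=="__main__": meas("w2")
E
python3 meas.py
```

```text
yaws [np.float32(-0.22209796), np.float32(0.7712192), np.float32(-0.21726651)] width 0.10048116 x0 near 0.55697197 x0 step 0.5524967
rect ((330.947998046875, 145.66183471679688), (49.03844451904297, 110.54557037353516), 81.25383758544922)
bar yaw rel -0.17810425
edge yaw rel -0.17355713
bar width 0.1500280594605362 depth 0.06497388
tray [0.5517392  0.03740906] 0.110618256 scraper [ 0.48887214 -0.02355862] -0.067486 in tray -0.0692132263072581 -0.05365497401557614 -0.17810425
```

```bash
sed -i 's/blk\[v,200:440\]/blk[v,200:428]/' meas.py; python3 meas.py
```

```text
yaws [np.float32(-0.22209796), np.float32(0.7712192), np.float32(-0.21726651)] width 0.10048116 x0 near 0.55697197 x0 step 0.5524967
rect ((330.947998046875, 145.66183471679688), (49.03844451904297, 110.54557037353516), 81.25383758544922)
bar yaw rel -0.17810425
edge yaw rel -0.17355713
bar width 0.1500280594605362 depth 0.06497388
tray [0.5517392  0.03740906] 0.110618256 scraper [ 0.48887214 -0.02355862] -0.067486 in tray -0.0692132263072581 -0.05365497401557614 -0.17810425
```

```bash
python3 - <<'E'
import numpy as np
p=np.load("w2.npz")["p"];b=p.max(2)<75
for v in range(8,180,20):
    xs=np.where(b[v,200:428])[0]+200;print(v,xs[0],xs[-1],p[v,xs[-1]-30:xs[-1]+6:5].max(1))
E
sed -i 's/cv2.DIST_HUBER/cv2.DIST_L2/' meas.py; python3 meas.py
```

```text
8 226 256 [ 60  64  61  63  66  67  66 247]
28 227 258 [64 67 66 69 72 75 74 75]
48 229 250 [222 223  70  71  72  73  74 184]
68 230 250 [230 230  67  67  72  72  73  75]
88 232 256 [227 127  68  71  69  69  72 238]
108 234 284 [67 70 69 69 76 72 74 78]
128 235 406 [228 228  78  78  79  76  74 222]
148 237 406 [220 230 196  73  71  73  74 227]
168 238 404 [ 65  66  69  69  69  68  69 217]
yaws [np.float32(-0.22209795), np.float32(0.771219), np.float32(-0.2197165)] width 0.10050905 x0 near 0.5666586 x0 step 0.5590086
rect ((330.947998046875, 145.66183471679688), (49.03844451904297, 110.54557037353516), 81.25383758544922)
bar yaw rel -0.17592187
edge yaw rel -0.17274041
bar width 0.15002935921367178 depth 0.065014884
tray [0.55819094 0.03813769] 0.10980153 scraper [ 0.48882527 -0.02352765] -0.06612034 in tray -0.07570528897908912 -0.053692820727177126 -0.17592187
```

Threshold too low on the brighter side of the deck.

```bash
sed -i 's/blk=(g<75)/blk=(g<95)/' meas.py; python3 meas.py
```

```text
yaws [np.float32(-0.2210209), np.float32(-0.22259533), np.float32(-0.21820791)] width 0.24227692 x0 near 0.55776554 x0 step 0.55744994
rect ((330.947998046875, 145.66183471679688), (49.03844451904297, 110.54557037353516), 81.25383758544922)
bar yaw rel 0.15448771
edge yaw rel 0.15766917
bar width 0.15002935921367178 depth 0.065014884
tray [ 0.5650086  -0.02803443] -0.22060806 scraper [ 0.48882527 -0.02352765] -0.06612034 in tray -0.07532315726401928 -0.012273110903048879 0.15448771
```

```bash
cat >> h.py <<'E'
O=np.array([.5650,-.0280]);T=-.2206
def tw(x,y,z): 
    c,s=np.cos(T),np.sin(T); return np.array([O[0]+c*x-s*y,O[1]+s*x+c*y,z])
def snap(n):
    w=bot.camera_model("wrist");p,d=bot.snapshot("wrist");save(n,p);np.savez(n,p=p,d=d,o=w["origin"],r=w["orientation"])
E
python3 - <<'E'
from h import *
sy=-.066;b=np.array([.48883,-.02353])-.021*np.array([np.cos(sy),np.sin(sy)])
r=rot(sy+np.pi/2)
bot.reach([*b,.10],r)
print(bot.servo_line([*b,.0235],r,rate=.08,max_force=8),bot.get_state()["tcp_pos"],bot.get_state()["wrist_force"])
bot.close_gripper()
s=bot.get_state();print(s["gripper_width"],s["grip_force"],s["wrist_force"],s["t"],s["q"])
E
```

```text
False [ 0.46819246 -0.0222111   0.02395615] [-0.55283195  0.18446467  1.18418032]
0.019982608605027496 59.41845238208771 [-2.59859236  0.05743367  7.03057685] 5.85 [-2.11970671e-01  1.02809319e-01  1.93860809e+00  2.12182818e-05
  1.09972120e+00 -1.45985073e-01]
```

Run:
```python
from h import *
r=rot(T+np.pi/2)
for x in(-.060,-.014):
    print(bot.servo_line(tw(x-.021,0,.0245),r,rate=.04,max_force=30)); s=bot.get_state();print(s["tcp_pos"],s["wrist_force"],s["gripper_width"],s["t"])
bot.ungrasp()
p=tw(-.035,0,.15);bot.servo_line(p,rate=.15)
bot.reach(tw(-.125,.005,.24),rot(T))
snap("w3");print(bot.get_state()["t"])
```

```text
False
[ 0.48562662 -0.01031048  0.02426407] [ 0.80139827 -0.352233   -3.39240336] 0.020123503039799567 6.5417
False
[ 0.53066473 -0.02028603  0.02450241] [-0.19359895  0.76629881 -4.34403761] 0.020408979832845658 7.8417
10.9917
```

View pics/w3.png

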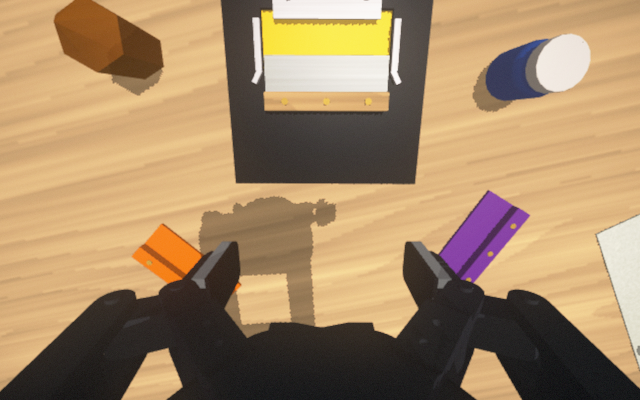

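The scraper is square, with its blade between the rails (rail flares at (257,78) and (396,78)). Its bar is at rows 93–111, ready for the push from behind.

Run:
```python
from h import *
r=rot(T)
bot.reach(tw(-.082,0,.06),r)
print(bot.servo_line(tw(-.082,0,-.002),rate=.03,max_force=5)); z=bot.get_state()["tcp_pos"][2];print("z",z)
bot.servo_line(tw(-.082,0,z+.003),rate=.03)
def tx(): 
    d=bot.get_state()["tcp_pos"][:2]-O; return d@[np.cos(T),np.sin(T)]
print(bot.servo_line(tw(-.030,0,z+.003),rate=.05,max_force=25),tx(),bot.get_state()["wrist_force"])
print(bot.servo_line(tw(-.001,0,z+.003),rate=.03,max_force=18),tx(),bot.get_state()["wrist_force"],bot.get_state()["t"])
```

```text
True
z 0.002803391726504817
False -0.03001452090785979 [-0.06005498  0.29636462  0.87009042]
True -0.00648242898906444 [-2.40073253  1.63318292  2.4152693 ] 15.7
```

Run:
```python
from h import *
bot.servo_line(tw(-.03,0,.02),rate=.05)
bot.servo_line(tw(-.06,0,.08),rate=.1)
bot.reach(tw(-.125,.005,.20),rot(T))
snap("w4");print(bot.get_state()["t"])
p=np.load("w4.npz")["p"][0:150,200:460];save("w4c",cv2.resize(p,None,fx=3,fy=3))
```

```text
17.8833
```

View pics/w4c.png

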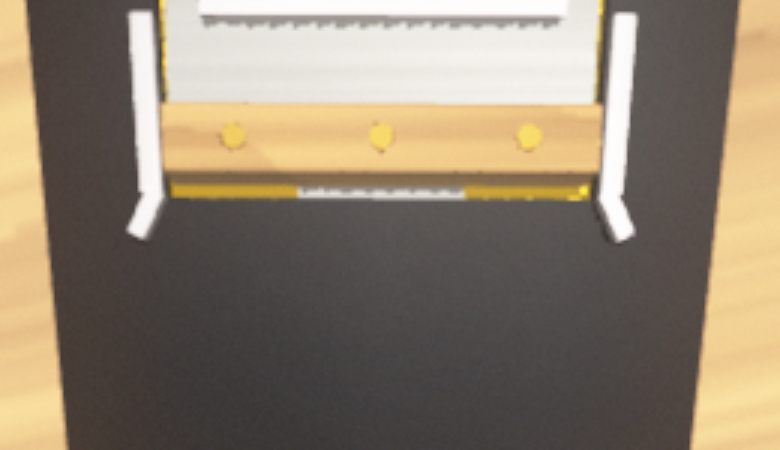

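The blade is under the lip and the bar is past the step, resting on the catch with the yellow gap visible behind it. Next I press it down.

Run:
```python
from h import *
r=rot(T)
bot.reach(tw(.0155,0,.06),r)
print(bot.servo_line(tw(.0155,0,.010),rate=.025,max_force=28)); s=bot.get_state();print(s["tcp_pos"],s["wrist_force"])
bot.sleep(.3);s=bot.get_state();print(s["tcp_pos"],s["wrist_force"])
bot.servo_line(tw(.0155,0,.09),rate=.08)
bot.reach(tw(-.125,.005,.20),r)
snap("w5");print(bot.get_state()["t"])
D=np.load("w5.npz");p=D["p"][0:150,200:460];save("w5c",cv2.resize(p,None,fx=3,fy=3))
# bar-top height from depth
c=dict(bot.camera_model("wrist"));M=R.from_rotvec(D["r"]).as_matrix()
v,u=np.mgrid[0:150,200:460];d=D["d"][:150,200:460]
P=D["o"]+np.stack([(u-c["cx"])/c["fx"]*d,-(v-c["cy"])/c["fy"]*d,-d],-1)@M.T
e=np.array([np.cos(T),np.sin(T)]);X=(P[...,:2]-O)@e;Y=(P[...,:2]-O)@[-e[1],e[0]]
for y in(-60,-30,0,30,60):
  print(y,[round(1e3*np.median(P[...,2][(d>0)&(abs(X-x)<.003)&(abs(Y-y/1e3)<.01)]),1) for x in(-.03,.01,.015,.02,.035,.045)])
```

```text
True
[ 0.58011121 -0.03138751  0.01281235] [-3.0606572   1.10795591  9.57349647]
[ 0.58009851 -0.03137482  0.01283329] [-2.59474403  0.76170181  8.45360182]
22.6333
-60 [np.float64(16.4), np.float64(26.5), np.float64(26.4), np.float64(26.5), np.float64(13.4), np.float64(13.4)]
-30 [np.float64(16.4), np.float64(26.4), np.float64(26.6), np.float64(26.5), np.float64(13.5), np.float64(13.3)]
0 [np.float64(16.6), np.float64(26.6), np.float64(26.7), np.float64(26.3), np.float64(13.6), np.float64(13.6)]
30 [np.float64(16.5), np.float64(26.5), np.float64(26.6), np.float64(26.5), np.float64(13.5), np.float64(13.5)]
60 [np.float64(16.4), np.float64(26.7), np.float64(26.7), np.float64(26.5), np.float64(13.6), np.float64(13.6)]
```

View pics/w5c.png

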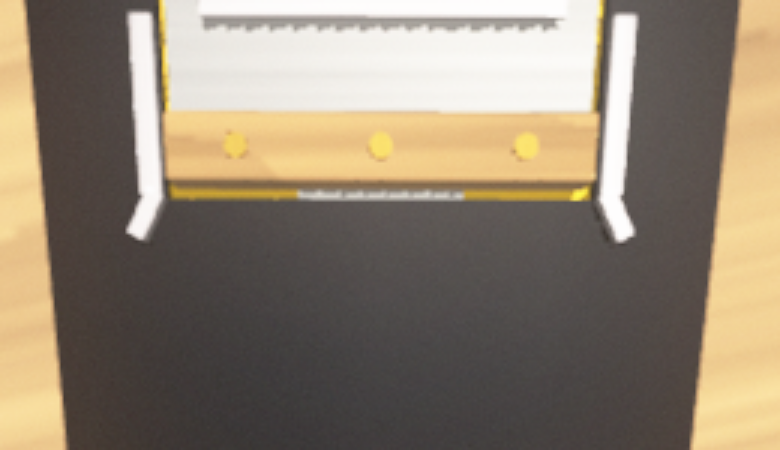

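The bar top is at 26.5 mm and the blade top at 13.5 mm along the full width, with the deck reading 16.5 mm (0.5 mm bias). So the scraper is flat on the floor, square, and home.

```bash
python3 -c "
from bench import bot
print(bot.hand_in())"
```

```text
the job is handed in; nothing more can be done
None
```

The scraper is home in its pocket: flat on the floor, square, blade under the lip and back bar pressed past the catch. The gripper is open and clear, and the job was handed in at about 23 s (no verdict was returned).

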